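# Tidy the kitchen island into its fitted oak holders

## Robot

A 7-joint arm with a two-finger parallel gripper is mounted at the origin on the work surface; the furniture and walls round the work are solid. World frame = base frame: x ahead of the robot, y to its left, z up, the work surface at z = 0. Lengths are in m, angles in rad, forces in N, time in s.
With the tool pointing down it reaches from about 0.375 to 0.925 m from the base axis. Payload 3.1 kg.
Tool frame: the origin (TCP) lies between the finger pads; the fingertips stand 19 mm ahead of it and the grasp point (between the pads) is the TCP; z points along the fingers, y is the line along which they close (so a half turn about z gives the same grasp; the last joint's range is limited). The gripper opens to 85 mm and grips with 20 to 120 N. Pads are 22 mm wide; open, the fingers measure 114 mm over their backs; the gripper's body (76 mm by 85 mm) begins 54 mm behind the grasp point. The pads swing forward as they close: fully open they stand 13 mm farther back than shut.
Start: joints at [-1.407, 0.383, 0.044, 1.598, -0.018, 1.161, -0.05], TCP at [0.168, 0.628, 0.25] pointing down, gripper open.
Joint ranges: [-2.61, 2.61], [-0.41, 2.15], [-1.48, 1.57], [0, 2.5], [-1.57, 4.71], [0.05, 1.97], [-2.85, 2.85]. Speed limits (rad/s): [2.79, 2.79, 3.14, 3.14, 3.14, 3.14, 3.14].

## Interface

Orientations are given as a unit quaternion [x, y, z, w].
In Python, from bench import move_ptp, movel, move_j, move_gripper, pause, inverse_kinematics, read_camera, camera_params, MotionError, sign_off, look_for, tip_of, read_time_s, read_qpos, read_joint_vel, read_effort, read_eef_pos, read_tcp_rot, read_ft_force, read_ft_torque, read_finger_gap, read_grasp_force gives the robot as it stands. Calls block until the motion is done:
- move_ptp(position, orientation): joint-space move of the TCP to a pose.
- movel(position, orientation=None, speed=0.15): straight line of the TCP; orientation=None keeps the orientation; speed is the mean speed in m/s.
- move_j(angles): joint-space move.
- move_gripper(opening, effort=None): finger opening in m; effort is the grip in N (None keeps the last); returns when the fingers have stopped.
- pause(seconds).
- inverse_kinematics(position, orientation): joint angles nearest the present ones, or None.
- read_camera(name): name is "side" or "top" or "wrist"; returns the picture (384x512x3 uint8, red, green, blue); there is no depth.
- camera_params(name): a dict with "K" (3x3 intrinsics, pixels), "camera_from_world" (4x4, takes a point from world to camera coordinates). Camera axes: x right, y down, z forward; pixel columns grow to the right and rows downward; lengths in m; the calibration is good to about 2 mm. A picture is of the moment at which its call begins: read the wrist's pose just before it. camera_params takes no time and is no camera call; for the wrist camera it gives the pose at the moment of the call.
A pose or a line that the arm cannot do raises MotionError and nothing moves.
- sign_off(): hands the job in; it is judged then, once.
Trained networks look in the newest picture that a camera, given by its name, has taken for a name from the list of things; names that differ only in an ending like _2 or _b are one class to them, and where a whole thing is asked for, a point or a joint stands for the part that bears it (a point fixed in the world has none). Each returns a list of dicts, best first, with "confidence" (0 to 1); they miss things now and then, are a little off and sometimes report something else, mostly with a low value. They report only what shows in the picture. A call takes as long as a camera call. They do not tell look-alikes from the thing itself.
- look_for(camera, name): "at" ([column, row] in pixels, amid what is visible of it).
- tip_of(camera, name): "at" ([column, row] in pixels: a listed point, or the origin of a listed thing).
Readings, each from a call of its own:
- read_time_s(): time.
- read_qpos(): joint angles.
- read_joint_vel(): joint speeds.
- read_effort(): joint torques, N m.
- read_eef_pos(): TCP position.
- read_tcp_rot(): TCP orientation.
- read_ft_force(): force on the tool from outside, world axes, zero at the start.
- read_ft_torque(): the same for the moment, N m.
- read_finger_gap(): finger opening in m.
- read_grasp_force(): force on a finger pad.
Only numpy, scipy, OpenCV 4.12 (cv2) and the standard library are available. Lean on these libraries where they do the work, as an engineer would, in place of code of your own. Each camera call takes 0.05 s, during which the arm holds its last target. There are 200 camera calls.

## Task

Tidy the kitchen island: put the peeler, the car key fob, the kitchen timer and the spice jar each into the oak holder made for it (long narrow tray, short wide tray, wide round dish, narrow round cup). Each must sit right down on its holder's cork floor, centred, the peeler and fob lying flat along their trays as they lie now and the timer and jar upright. Leave the two tea lights where they are.

Things in the scene. Friction and masses are not known exactly. Their poses are not given: they have to be found in the camera images.
- peeler: Vegetable peeler with dark green handle and thin steel blade end, lying flat (all sizes in mm): 170 long (its x), 25 wide (its y), 18 high. Origin at the centre of its underside. The handle runs from the middle to -x, 24 wide and 17 high; blade at the +x end, only 5 high. Good grip: across the width about 15 on the -x side of the origin. About 80 g.
- car_fob: Black remote key fob lying flat (mm): 93 long (its y) with its wire loop, 38 wide (its x), 15 high. Origin at the centre of its underside. The rigid body reaches from y = -46 to +26, the rest is the thin loop (+y end). Good grip: across the width at y = -10, where it is 38 wide and 14 high. About 55 g.
- timer: White round wind-up kitchen timer standing upright (mm): diameter 68, 58 high. Origin at the centre of its underside. On top (46 to 58 above the underside) a straight bar grip 42 long (its x) and 10 wide (its y), which can be pinched across its width; or take the round body, 66 to 68 wide. The dial does not turn. About 120 g.
- spice_jar: Round glass spice jar with mustard-yellow lid, standing upright (mm): diameter 42, 96 high. Origin at the centre of its underside. About 110 g.
- peeler_tray: Fixed low oak tray for the peeler: the long narrow oblong one (mm), outside 198 (its x) by 53 (its y), inside 186 by 41. Cork floor 4 above the worktop, rim 6 thick and 14 above the worktop; in the middle 80 of each long side the rim is left out for fingers. Origin at the centre of its underside, on the worktop. The peeler may point either way.
- fob_tray: Fixed low oak tray for the fob: the short wide oblong one (mm), outside 121 (its y) by 66 (its x), inside 109 by 54. Cork floor 4 above the worktop, rim 6 thick and 14 above the worktop; in the middle 60 of each long side the rim is left out for fingers. Origin at the centre of its underside, on the worktop. The fob may point either way.
- timer_dish: Fixed low round oak dish for the timer: the wider round one (mm), outside diameter 100, inside 84, rim 14 and cork floor 4 above the worktop. Origin at the centre of its underside, on the worktop.
- jar_stand: Fixed round oak cup for the spice jar: the narrower, taller round one (mm), outside diameter 72, inside 58, rim 30 and cork floor 4 above the worktop. Origin at the centre of its underside, on the worktop.
- candle_left: Loose tea light in a metal cup, diameter 38 mm, 15 mm high, on the left of the work area. Origin at the centre of its underside. It stays where it is.
- candle_right: The same kind of tea light, on the right of the work area. It stays where it is.
Mind the look-alikes: they are no part of the job. Leave any red look-alike of the spice_jar alone.

How it is judged:
By the outcome, as a careful person would: the job done as asked, in the order asked, and still so for the second after the job is handed in, with the robot touching nothing.
It also fails if it takes over 120 s, if anything falls off the work surface, if the arm or the gripper's body presses on something with over 40 N, if the wrist force passes 120 N, or if a joint passes its speed limit or range.

## Working session

There is one attempt and no reset: what is moved stays moved. The work goes in short steps, each a Python script; the robot and the scene stay as the last script left them, time stands still between calls to the robot, and variables do not carry over. Pictures are saved under pics/ and viewed, at most 15 in all, crops included, and the job is handed in when it is done.

```bash
ls; mkdir -p pics; cat > h.py <<'E'
import numpy as np, cv2
from bench import *
NAMES=["peeler","car_fob","timer","spice_jar","peeler_tray","fob_tray","timer_dish","jar_stand","candle_left","candle_right"]
def ray(cam,px,z,P=None):
    P=P or camera_params(cam); T=np.array(P["camera_from_world"]);K=np.array(P["K"])
    R=T[:3,:3];o=-R.T@T[:3,3]; d=R.T@np.linalg.inv(K)@np.array([px[0],px[1],1.])
    return o+d*(z-o[2])/d[2]
def snap(cam,name):
    im=read_camera(cam); cv2.imwrite(f"pics/{name}.png",im[:,:,::-1]); return im
E
python3 - <<'E'
from h import *
a=snap("top","top0")
for n in NAMES:
    for f in (look_for,tip_of):
        print(n,f.__name__,[(np.round(d["at"]).astype(int).tolist(),round(d["confidence"],2),ray("top",d["at"],0.0)[:2].round(3).tolist()) for d in f("top",n)[:3]])
b=snap("side","side0")
cv2.imwrite("pics/top0b.png",cv2.resize(a[:,:,::-1],(800,600),interpolation=cv2.INTER_CUBIC))
P=camera_params("top");T=np.array(P["camera_from_world"]);print(-T[:3,:3].T@T[:3,3],T[:3,:3].round(2).tolist(),P["K"][0][0])
print(read_time_s(),read_tcp_rot())
E
```

```text
pics
peeler call [([408, 242], 0.64, [0.427, -0.382])]
peeler call [([397, 244], 0.63, [0.421, -0.353])]
car_fob call [([219, 161], 0.68, [0.624, 0.107])]
car_fob call [([216, 163], 0.57, [0.618, 0.114]), ([133, 232], 0.35, [0.433, 0.322])]
timer call [([346, 207], 0.27, [0.511, -0.224])]
timer call [([307, 157], 0.87, [0.639, -0.124])]
spice_jar call [([122, 164], 0.84, [0.61, 0.362]), ([158, 136], 0.81, [0.687, 0.272])]
spice_jar call [([160, 141], 0.81, [0.674, 0.266]), ([128, 169], 0.57, [0.597, 0.347])]
peeler_tray call [([134, 232], 0.57, [0.433, 0.32]), ([307, 155], 0.32, [0.646, -0.124])]
peeler_tray call [([132, 231], 0.6, [0.434, 0.325])]
fob_tray call [([389, 171], 0.66, [0.608, -0.336]), ([122, 165], 0.43, [0.606, 0.362])]
fob_tray call [([386, 170], 0.85, [0.609, -0.327]), ([133, 231], 0.45, [0.434, 0.323])]
timer_dish call [([216, 237], 0.76, [0.426, 0.105])]
timer_dish call [([215, 237], 0.98, [0.426, 0.108]), ([133, 233], 0.62, [0.429, 0.322]), ([396, 244], 0.44, [0.421, -0.349])]
jar_stand call [([307, 239], 0.7, [0.428, -0.126]), ([172, 195], 0.49, [0.532, 0.227])]
jar_stand call [([307, 239], 0.94, [0.428, -0.126]), ([394, 244], 0.65, [0.422, -0.345])]
candle_left call [([169, 197], 0.66, [0.525, 0.233])]
candle_left call [([172, 197], 0.69, [0.526, 0.224])]
candle_right call [([347, 207], 0.57, [0.513, -0.226]), ([404, 242], 0.17, [0.428, -0.372])]
candle_right call [([344, 205], 0.56, [0.517, -0.221]), ([135, 232], 0.47, [0.432, 0.318])]
[ 0.46938535 -0.01437262  0.91655238] [[0.03, -1.0, -0.03], [-0.99, -0.03, -0.1], [0.1, 0.03, -0.99]] 354.7060946083231
1.1 [ 1.30516358e-01  9.91446156e-01 -2.69041684e-05 -1.70882678e-05]
```

View pics/top0b.png

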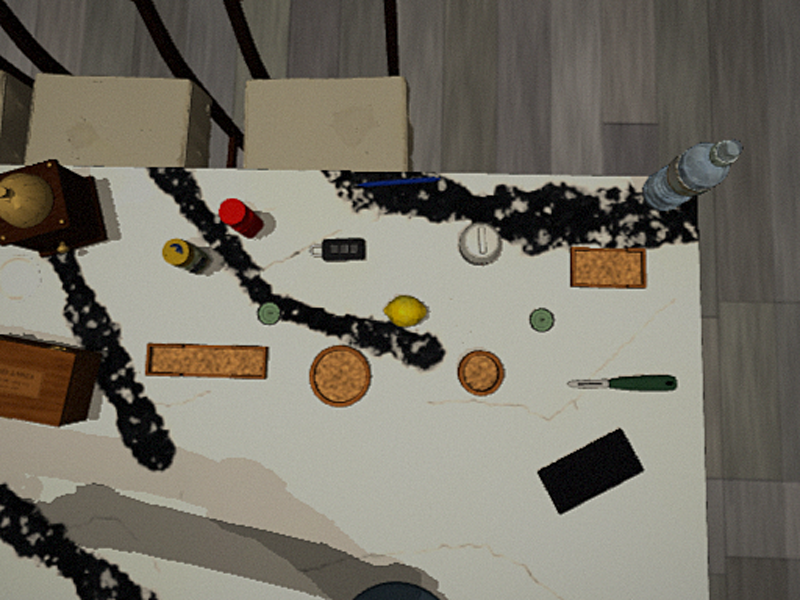

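View pics/side0.png

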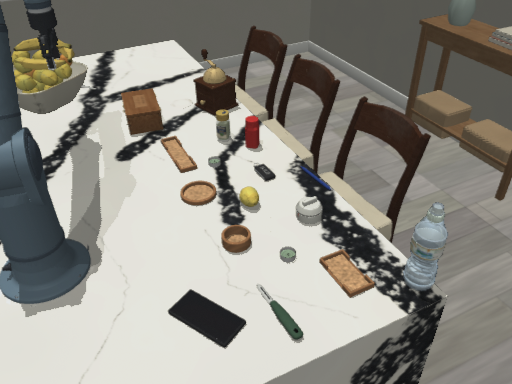

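Top picture (800×600 scale): the yellow-lidded jar is at (180,253). Its look-alikes are the red jar at (238,217), which I reject, and the lemon at (405,311). The fob is at (343,249), the timer at (480,243) and the peeler at (622,383) with its blade toward +y. The peeler tray is at (207,361), the dish at (340,375), the cup at (481,372) and the fob tray at (608,268). The pen, phone and bottle are clutter. Next is a short wrist-camera tour to refine these.

```bash
cat >> h.py <<'E'
from scipy.spatial.transform import Rotation as Ro
def down(yaw,pos):
    """tool z down, finger line at angle yaw from world x; of the two half turns take the one nearer now"""
    best=None; q0=np.array(read_qpos())
    for y in (yaw,yaw+np.pi):
        d=np.array([np.cos(y),np.sin(y),0]); z=np.array([0,0,-1.]); 
        q=Ro.from_matrix(np.c_[np.cross(d,z),d,z]).as_quat()
        j=inverse_kinematics(list(pos),q.tolist())
        if j is None: continue
        j=np.array(j); c=np.abs(j-q0).max()
        if best is None or c<best[0]: best=(c,q.tolist(),j)
    assert best is not None,pos
    return best[1]
E
python3 - <<'E'
from h import *
import pickle
out=[];ims=[]
for k,y in enumerate((0.33,0.11,-0.13,-0.34)):
    p=[0.50,y,0.33]; move_ptp(p,down(0,p)); pause(0.2)
    P=camera_params("wrist"); im=read_camera("wrist"); ims.append(im); 
    r={n:[(f.__name__,d["at"],d["confidence"]) for f in (tip_of,) for d in f("wrist",n) if d["confidence"]>.3] for n in NAMES}
    out.append((P,im,r))
    T=np.array(P["camera_from_world"]);print(k,read_time_s(),(-T[:3,:3].T@T[:3,3]).round(3),np.array(P["K"])[0,0].round(1), np.array(read_qpos()).round(2))
    for n,v in r.items():
        for a in v: print("  ",n,np.round(a[1]).astype(int),round(a[2],2),ray("wrist",a[1],0,P)[:2].round(3))
pickle.dump(out,open("tour.pkl","wb"))
m=np.vstack([np.hstack(ims[:2]),np.hstack(ims[2:])])
cv2.imwrite("pics/tour.png",cv2.resize(m[:,:,::-1],(800,600),interpolation=cv2.INTER_AREA))
E
```

```text
0 3.5083 [0.5   0.416 0.453] 343.8 [-1.06  0.24  0.48  1.65 -0.12  1.28 -0.55]
   car_fob [336 278] 0.83 [0.627 0.117]
   spice_jar [331 126] 0.82 [0.602 0.348]
   spice_jar [370 188] 0.58 [0.662 0.263]
   peeler_tray [203 145] 0.91 [0.434 0.323]
   candle_left [267 213] 0.65 [0.52  0.225]
1 5.1417 [0.501 0.197 0.453] 343.8 [-0.89  0.04  0.61  1.85 -0.03  1.26 -0.27]
   car_fob [349 136] 0.98 [0.627 0.116]
   timer [345 287] 0.87 [ 0.644 -0.118]
   spice_jar [393  11] 0.59 [0.666 0.265]
   timer_dish [193 146] 0.69 [0.42  0.102]
   jar_stand [206 289] 0.72 [ 0.429 -0.121]
   candle_left [270  43] 0.98 [0.521 0.229]
   candle_right [262 339] 0.91 [ 0.517 -0.217]
2 6.8417 [ 0.502 -0.044  0.453] 343.8 [-0.65  0.06  0.87  1.85 -0.05  1.26  0.23]
   peeler [201 282] 0.69 [ 0.422 -0.349]
   timer [360 133] 0.67 [ 0.643 -0.12 ]
   fob_tray [323 271] 0.59 [ 0.609 -0.329]
   jar_stand [198 136] 0.78 [ 0.429 -0.125]
   candle_right [264 205] 0.64 [ 0.517 -0.222]
3 8.4417 [ 0.502 -0.254  0.453] 343.8 [-0.28  0.37  1.04  1.65 -0.32  1.31  0.81]
   peeler [191 148] 0.81 [ 0.42  -0.349]
   fob_tray [332 136] 0.77 [ 0.606 -0.332]
   candle_right [267  46] 0.94 [ 0.519 -0.223]
```

View pics/tour.png

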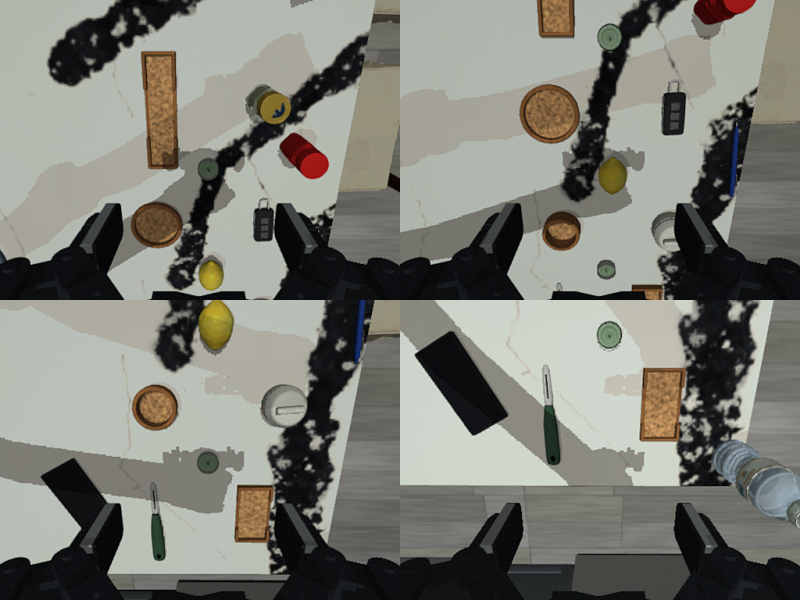

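The wrist views show every holder, the peeler (blade toward +y, slightly turned), the fob, the timer and the yellow-lidded jar, with the red jar beside it. I'll refine by colour segmentation.

```bash
cat > seg.py <<'E'
from h import *
import pickle
out=pickle.load(open("tour.pkl","rb"))
def comp(k,lo,hi,at,close=5):
    im=out[k][1]; h=cv2.cvtColor(im,cv2.COLOR_RGB2HSV); m=cv2.inRange(h,np.array(lo),np.array(hi))
    m=cv2.morphologyEx(m,cv2.MORPH_CLOSE,np.ones((close,close)))
    n,l,s,c=cv2.connectedComponentsWithStats(m); 
    ok=[i for i in range(1,n) if s[i,4]>60]; i=min(ok,key=lambda i:np.hypot(*(c[i]-at)))
    cs,_=cv2.findContours((l==i).astype(np.uint8),cv2.RETR_EXTERNAL,cv2.CHAIN_APPROX_NONE)
    return max(cs,key=len)[:,0,:].astype(float)
def world(k,pts,z): return np.array([ray("wrist",p,z,out[k][0])[:2] for p in pts])
def rect(name,k,lo,hi,at,z,close=5):
    w=world(k,comp(k,lo,hi,at,close),z); (c,s,a)=cv2.minAreaRect((w*1000).astype(np.float32)); 
    print(name,np.round(c,1),"size",np.round(s,1),"ang",round(a,2))
OR=((3,70,40),(22,255,255))
rect("peeler_tray",0,*OR,(203,140),.014); rect("fob_tray",3,*OR,(335,134),.014)
rect("fob_tray v2",2,*OR,(323,271),.014)
rect("dish",1,*OR,(190,145),.014); rect("cup",2,*OR,(198,136),.025);rect("dish v0",0,*OR,(203,286),.014); rect("cup v1",1,*OR,(206,295),.025)
rect("peeler handle v3",3,(45,60,5),(95,255,140),(195,170),.01)
rect("peeler handle v2",2,(45,60,5),(95,255,140),(200,305),.01)
rect("fob",1,(0,0,0),(180,255,70),(349,142),.01); rect("fob v0",0,(0,0,0),(180,255,70),(336,285),.01)
rect("jar lid",0,(20,100,60),(32,255,255),(350,132),.096)
im=out[2][1][90:190,310:430]; m=np.hstack([cv2.resize(im,(400,333)),cv2.resize(out[0][1][80:180,290:410],(400,333))])
cv2.imwrite("pics/crop1.png",m[:,:,::-1])
E
python3 seg.py
```

```text
peeler_tray [438.6 324.7] size [ 53.  194.1] ang 0.0
fob_tray [ 607.3 -329.7] size [ 67.5 119.1] ang 0.25
fob_tray v2 [ 607.  -326.8] size [ 67.  125.3] ang 0.92
dish [420.7 104.1] size [98.  97.5] ang 44.6
cup [ 431.8 -122.6] size [71.3 71.6] ang 0.26
dish v0 [420.6 108.3] size [100.6  96.5] ang 88.99
cup v1 [ 433.9 -116.9] size [86.1 69.6] ang 73.98
peeler handle v3 [ 422.7 -382.7] size [ 23.  104.7] ang 2.45
peeler handle v2 [ 423.1 -381.8] size [ 22.9 106.9] ang 1.79
fob [626.7 108. ] size [38.  76.1] ang 3.61
fob v0 [546.6 191.5] size [613.5 284.2] ang 72.43
jar lid [601.2 351.2] size [40.4 46.3] ang 48.97
```

View pics/crop1.png

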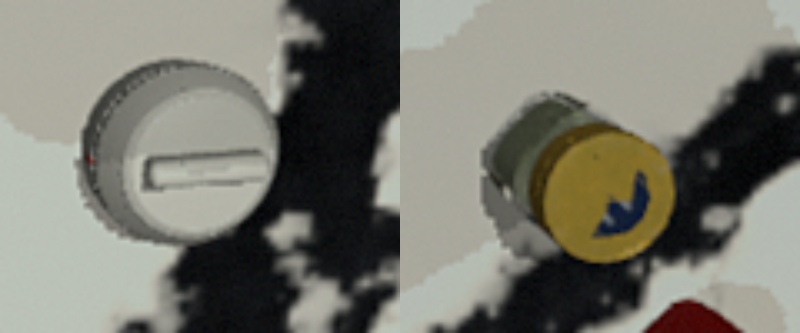

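The crop confirms the yellow-lidded glass jar, and the timer's bar lies along world x. I'll pick the peeler first.

```bash
cat >> h.py <<'E'
def pick(p,yaw,open_,effort,hz=0.16):
    q=down(yaw,[p[0],p[1],hz]); move_ptp([p[0],p[1],hz],q); move_gripper(open_,effort)
    movel(list(p),q,0.12); print("at",np.round(read_eef_pos(),4),"F",np.round(read_ft_force(),1))
    move_gripper(0.0,effort); g=read_finger_gap(); print("gap",round(g,4),"grip",read_grasp_force())
    movel([p[0],p[1],hz],q,0.15); print("lifted gap",round(read_finger_gap(),4),"t",read_time_s())
    return q
def place(p,yaw,open_,hz=0.16,hover=True):
    q=down(yaw,[p[0],p[1],hz])
    if hover: move_ptp([p[0],p[1],hz],q)
    movel([p[0],p[1],p[2]+.01],q,0.12); movel(list(p),q,0.03)
    print("down",np.round(read_eef_pos(),4),"F",np.round(read_ft_force(),1))
    move_gripper(open_); pause(.2); movel([p[0],p[1],hz],q,0.15); print("t",read_time_s())
def wsee(name):
    pause(.15); P=camera_params("wrist"); im=snap("wrist",name); return P,im
E
python3 - <<'E'
from h import *
import pickle
o=pickle.load(open("tour.pkl","rb"))
print("jar",ray("wrist",(352.4,138.5),.096,o[0][0]),"timer",ray("wrist",(371.5,141),.058,o[2][0]))
pick([.4222,-.3649,.021],.037,.055,40)
p=[.437,.309,.2]; move_ptp(p,down(0,p)); P,im=wsee("ptray")
pickle.dump((P,im),open("pt.pkl","wb"))
for n in ("peeler_tray","peeler"):
    for d in tip_of("wrist",n): print(n,d["at"],d["confidence"],ray("wrist",d["at"],0,P)[:2])
print("gap",read_finger_gap(),read_qpos())
E
```

```text
jar [0.60360039 0.3499368  0.096     ] timer [ 0.63867304 -0.11879551  0.058     ]
at [ 0.4228 -0.3655  0.0218] F [ 1. -0. -0.]
gap 0.0236 grip 40.019540190696716
lifted gap 0.0236 t 12.3833
peeler [255.5, 230.6] 0.72 [0.44115556 0.23639764]
gap 0.023304584722592184 [-1.48757288  0.31560077  0.93261989  1.9563097  -0.29808389  1.01352897
 -0.41924171]
```

View pics/ptray.png

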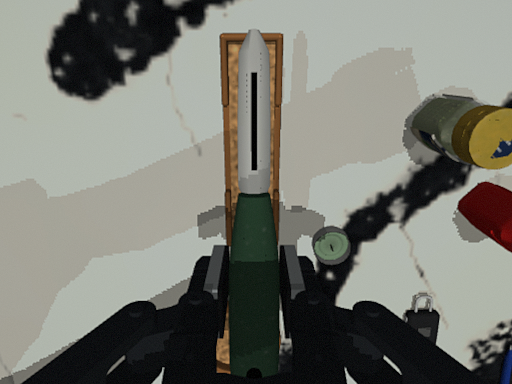

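```bash
python3 - <<'E'
from h import *
import pickle
P,im=pickle.load(open("pt.pkl","rb"))
for n,px,z in [("top-left",(220,34),.014),("top-right",(284,34),.014),("gapL far",(221,106),.014),("gapR far",(283,106),.014),("gap near L",(224,192),.014),("gap near R",(280,192),.014),("blade tip",(255,30),.182),("blade base",(255,190),.183)]: print(n,ray("wrist",px,z,P).round(4))
print(read_eef_pos())
cv2.imwrite("pics/pc.png",cv2.resize(im[20:260,180:330,::-1],(375,600)))
E
```

```text
top-left [0.4119 0.4214 0.014 ]
top-right [0.4645 0.4213 0.014 ]
gapL far [0.4108 0.3637 0.014 ]
gapR far [0.4652 0.3636 0.014 ]
gap near L [0.4111 0.2838 0.014 ]
gap near R [0.4644 0.2837 0.014 ]
blade tip [0.4399 0.4068 0.182 ]
blade base [0.4399 0.3439 0.183 ]
[0.43731006 0.30858345 0.20003901]
```

View pics/pc.png

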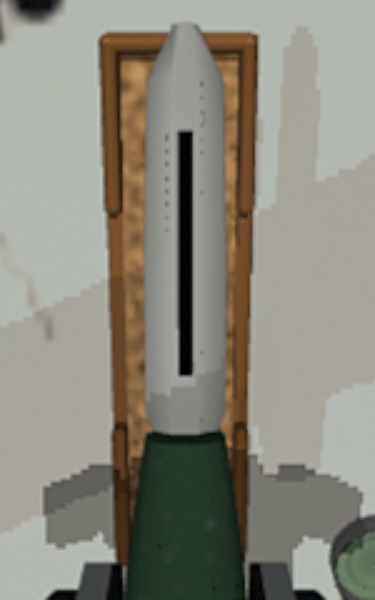

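Peeler tray centre is about (0.438, 0.323). The held peeler sits 2 mm too far in +x, so I'll correct for that and place it, then go to the fob.

```bash
python3 - <<'E'
from h import *
import pickle
place([.436,.3095,.025],0,.05)
P,im=wsee("pdone")
move_ptp([.6268,.06,.2],down(.063,[.6268,.06,.2])); P2,im2=wsee("fob")
pickle.dump((P2,im2),open("fb.pkl","wb"))
for d in tip_of("wrist","car_fob"): print(d,ray("wrist",d["at"],0,P2)[:2])
cv2.imwrite("pics/pf.png",np.hstack([im,im2])[:,:,::-1][:,:, :] if 0 else cv2.resize(np.hstack([im,im2])[:,:,::-1],(800,300),interpolation=cv2.INTER_AREA))
E
```

```text
down [0.4363 0.3099 0.0257] F [-1.1 -0.1  6.5]
t 18.6667
{'at': [256.7, 107.0], 'confidence': 0.72} [0.62680209 0.11668486]
```

View pics/pf.png

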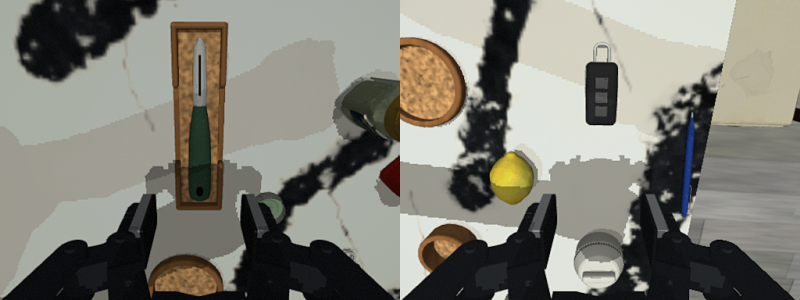

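The peeler lies flat in its tray and centred. The fob is aligned with the tool yaw, so I'll segment it, pick it and hover over the fob tray.

```bash
python3 - <<'E'
from h import *
import pickle
P,im=pickle.load(open("fb.pkl","rb"))
m=cv2.inRange(im,(0,0,0),(60,60,60)); m[:, :215]=0; m[:,300:]=0; m[200:]=0; m[:60]=0
n,l,s,c=cv2.connectedComponentsWithStats(m); i=1+np.argmax(s[1:,4])
q=np.argwhere(l==i)[:,::-1].astype(float)
w=np.array([ray("wrist",p,.012,P)[:2] for p in q]); (c,s,a)=cv2.minAreaRect((w*1000).astype(np.float32)); print(c,s,a)
yaw=np.deg2rad(a if a<45 else a-90); c=np.array(c)/1000
assert np.hypot(*(c-[.6268,.107]))<.008 and abs(yaw)<.12
pick([c[0]-.001,c[1],.0205],yaw,.065,35)
p=[.6065,-.340,.2]; move_ptp(p,down(0,p)); P,im=wsee("ftray"); pickle.dump((P,im),open("ft.pkl","wb")); print(read_eef_pos(),read_finger_gap(),read_time_s())
E
```

```text
(628.4760131835938, 105.72029113769531) (35.39943313598633, 70.05921936035156) 2.999011993408203
at [0.6285 0.1057 0.0215] F [-0.8  0.1 -0.2]
gap 0.0353 grip 35.21099142730236
lifted gap 0.0359 t 23.75
[ 0.60756668 -0.33812312  0.1997112 ] 0.03541732428013023 25.5917
```

View pics/ftray.png

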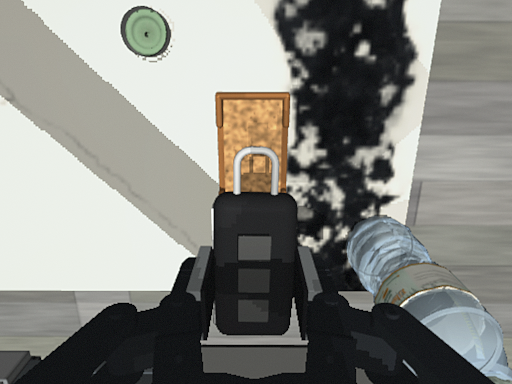

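```bash
python3 - <<'E'
from h import *
import pickle
P,im=pickle.load(open("ft.pkl","rb"))
for n,px,z in [("TL",(215,93),.014),("TR",(290,93),.014),("gapfarL",(217,127),.014),("gapfarR",(289,127),.014),("loop tip",(256,147),.186),("bodyL",(215,240),.186),("bodyR",(297,240),.186),("bodytop",(256,193),.190)]: print(n,ray("wrist",px,z,P).round(4))
print(read_eef_pos())
E
```

```text
TL [ 0.5758 -0.2709  0.014 ]
TR [ 0.6407 -0.2707  0.014 ]
gapfarL [ 0.5766 -0.3002  0.014 ]
gapfarR [ 0.641  -0.2999  0.014 ]
loop tip [ 0.6102 -0.2822  0.186 ]
bodyL [ 0.5922 -0.3241  0.186 ]
bodyR [ 0.6286 -0.324   0.186 ]
bodytop [ 0.6102 -0.3005  0.19  ]
[ 0.60756668 -0.33812312  0.1997112 ]
```

```bash
python3 - <<'E'
from h import *
place([.6052,-.3412,.0248],0,.06)
P,im=wsee("fdone")
p=[.64,-.18,.2]; move_ptp(p,down(0,p)); P2,im2=wsee("tm")
import pickle; pickle.dump((P2,im2),open("tm.pkl","wb"))
for d in tip_of("wrist","timer"): print(d,ray("wrist",d["at"],0,P2)[:2])
print(read_eef_pos())
cv2.imwrite("pics/ft2.png",cv2.resize(np.hstack([im,im2])[:,:,::-1],(800,300),interpolation=cv2.INTER_AREA))
E
```

```text
down [ 0.6056 -0.3413  0.0256] F [-1.   0.8  4.9]
t 29.1583
{'at': [254.0, 93.2], 'confidence': 0.71} [ 0.64075331 -0.11779348]
[ 0.63890238 -0.18263389  0.19986094]
```

View pics/ft2.png

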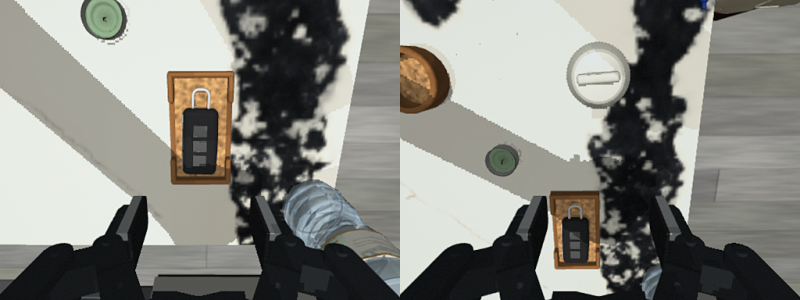

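The fob sits flat in its tray, within about 2 mm of centre. The timer's bar centre is at about px (254.7, 98.6), so I'll pick the timer by its body.

```bash
python3 - <<'E'
from h import *
import pickle
P,im=pickle.load(open("tm.pkl","rb"))
b=ray("wrist",(254.7,98.6),.058,P); print(b)
c=np.array([.639,-.119]) ; c=(c+b[:2])/2 if np.hypot(*(c-b[:2]))<.006 else c; print(c)
pick([c[0],c[1],.036],0,.085,40)
p=[.421,.045,.22]; move_ptp(p,down(0,p)); P,im=wsee("dish"); pickle.dump((P,im),open("ds.pkl","wb")); print(read_eef_pos(),read_time_s())
for d in tip_of("wrist","timer_dish"): print(d,ray("wrist",d["at"],0,P)[:2])
E
```

```text
[ 0.64123608 -0.11827098  0.058     ]
[ 0.64011804 -0.11863549]
at [ 0.641  -0.119   0.0371] F [ 0.6 -0.6 -1. ]
gap 0.0631 grip 62.108043654188805
lifted gap 0.0629 t 33.5833
[0.42227472 0.04405439 0.22067399] 34.8667
{'at': [248.0, 102.2], 'confidence': 0.64} [0.41929694 0.09975286]
```

View pics/dish.png

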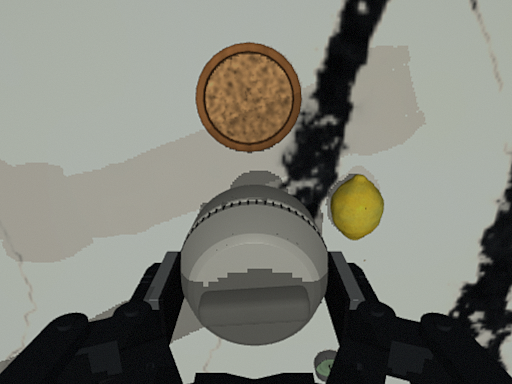

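```bash
python3 - <<'E'
from h import *
import pickle
P,im=pickle.load(open("ds.pkl","rb"))
m=cv2.inRange(cv2.cvtColor(im,cv2.COLOR_RGB2HSV),(3,70,40),(22,255,255)); m[180:]=0
cs,_=cv2.findContours(cv2.morphologyEx(m,cv2.MORPH_CLOSE,np.ones((5,5))),cv2.RETR_EXTERNAL,cv2.CHAIN_APPROX_NONE)
e=cv2.fitEllipse(max(cs,key=len)); d=ray("wrist",e[0],.012,P); print(e,d)
t=ray("wrist",(255,304),.2417,P); tcp=np.array(read_eef_pos()); print("timer",t,tcp,t-tcp)
# aim: TCP offset from the timer centre; x bias of camera shared
tgt=d[:2]-np.clip((t-tcp)[:2],-.004,.004); print(tgt)
assert np.hypot(*(tgt-[.42,.105]))<.01
place([tgt[0]-.0008,tgt[1],.0402],0,.085,hz=.16)
p=[.45,.05,.25]; move_ptp(p,down(0,p)); P,im=wsee("ddone")
p=[.56,.29,.27]; move_ptp(p,down(np.pi/4,p)); P2,im2=wsee("jr"); pickle.dump((P2,im2),open("jr.pkl","wb")); print(read_eef_pos())
for dd in tip_of("wrist","spice_jar"): print(dd,ray("wrist",dd["at"],0,P2)[:2])
cv2.imwrite("pics/dj.png",cv2.resize(np.hstack([im,im2])[:,:,::-1],(800,300),interpolation=cv2.INTER_AREA))
E
```

```text
((248.23995971679688, 96.78547668457031), (104.44856262207031, 107.99304962158203), 175.20321655273438) [0.41972079 0.10566122 0.012     ]
timer [0.42451381 0.05020284 0.2417    ] [0.4220534  0.04412676 0.22054279] [0.00246041 0.00607608 0.02115721]
[0.41726038 0.10166122]
down [0.4174 0.1023 0.0423] F [-8.   0.1 30.4]
t 38.5333
[0.56022321 0.28772077 0.27078721]
{'at': [298.0, 221.9], 'confidence': 0.64} [0.66715392 0.25987096]
{'at': [315.9, 136.7], 'confidence': 0.56} [0.60312547 0.34723775]
```

View pics/dj.png

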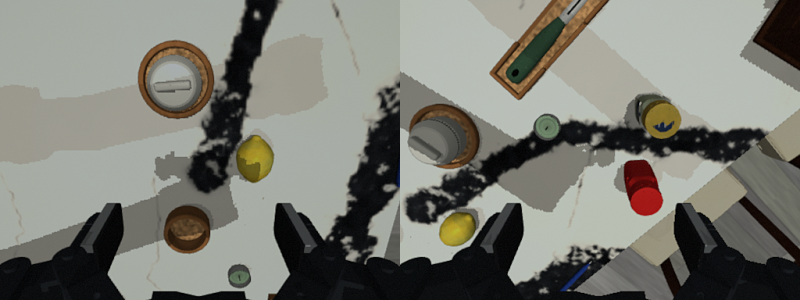

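```bash
python3 - <<'E'
from h import *
a=cv2.imread("pics/ddone.png")[30:170,150:300]; b=cv2.imread("pics/jr.png")[110:240,0:120]; s=read_camera("side")[160:220,160:240,::-1]
cv2.imwrite("pics/tc.png",np.hstack([cv2.resize(x,(260,260),interpolation=cv2.INTER_CUBIC) for x in (a,b,s)]))
P=camera_params("wrist")
E
```

```text
(no output)
```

View pics/tc.png

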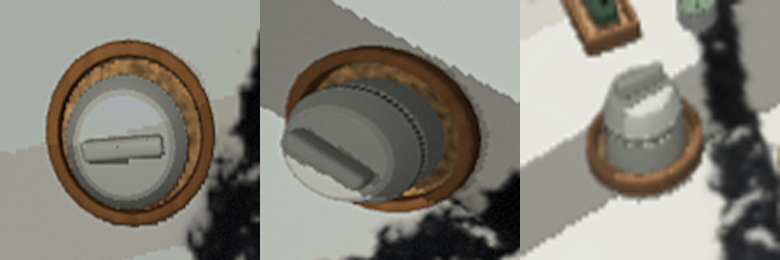

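```bash
python3 - <<'E'
from h import *
import pickle
P,im=pickle.load(open("jr.pkl","rb"))
for z in (.062,.068): print(z,"bar jr",ray("wrist",(31.4,189),z,P),"side",ray("side",(196.9,179.8),z))
# dish rim ellipse in jr (px crop cols 286-480, rows 44-212)
print("dish jr",ray("wrist",((383-260)/260*120,128/260*130+110),.014,P),"side",ray("side",((645-520)/260*80+160,148/260*60+160),.014))
print("jar lid centre", ray("wrist",((662-400)/.78125,120/.78125),.096,P))
p=[.42,.08,.25]; move_ptp(p,down(np.pi/2,p)); P,im=wsee("tv"); cv2.imwrite("pics/tvc.png",im[:,:,::-1]); pickle.dump((P,im),open("tv.pkl","wb"))
E
```

```text
0.062 bar jr [0.42118335 0.10727796 0.062     ] side [0.41381341 0.08569885 0.062     ]
0.068 bar jr [0.42264293 0.1116066  0.068     ] side [0.41128652 0.07759351 0.068     ]
dish jr [0.42010866 0.10878714 0.014     ] side [0.41359606 0.08528447 0.014     ]
jar lid centre [0.60189496 0.34922114 0.096     ]
```

View pics/tvc.png

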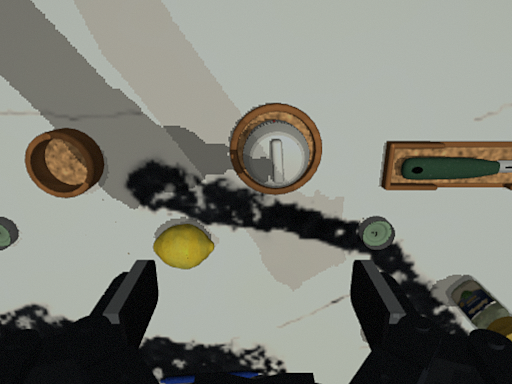

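Both views put the timer's bar over the dish centre at its seated height, so it is upright and centred. Next is the jar.

```bash
python3 - <<'E'
from h import *
import pickle
P,im=pickle.load(open("tv.pkl","rb")); print("tv bar",ray("wrist",(277,161),.062,P),"dish",ray("wrist",(276,148.5),.014,P))
pick([.602,.3492,.062],np.pi/4,.08,40,hz=.22)
p=[.431,-.18,.25]; move_ptp(p,down(0,p)); P,im=wsee("cup"); pickle.dump((P,im),open("cp.pkl","wb")); print(read_eef_pos(),read_finger_gap(),read_time_s())
for d in tip_of("wrist","jar_stand"): print(d,ray("wrist",d["at"],0,P)[:2])
E
```

```text
tv bar [0.41781165 0.10141926 0.062     ] dish [0.4164752  0.10333325 0.014     ]
at [0.6028 0.3495 0.0632] F [ 0.3 -0.7  0.7]
gap 0.0408 grip 40.96091363579035
lifted gap 0.0411 t 46.3417
[ 0.43155334 -0.17939783  0.24996445] 0.04084410163439636 48.55
{'at': [253.9, 100.8], 'confidence': 0.93} [ 0.43353537 -0.12436607]
```

View pics/cup.png

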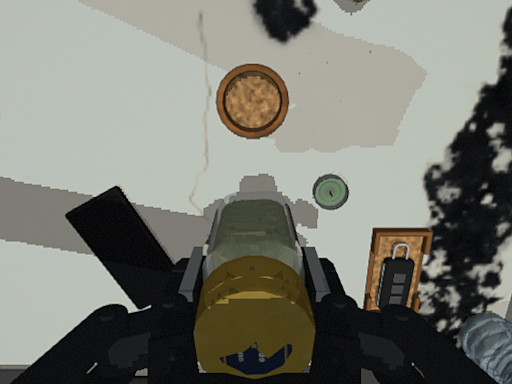

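```bash
python3 - <<'E'
from h import *
import pickle
P,im=pickle.load(open("cp.pkl","rb"))
m=cv2.inRange(cv2.cvtColor(im,cv2.COLOR_RGB2HSV),(3,70,40),(22,255,255)); m[160:]=0
cs,_=cv2.findContours(cv2.morphologyEx(m,cv2.MORPH_CLOSE,np.ones((5,5))),cv2.RETR_EXTERNAL,cv2.CHAIN_APPROX_NONE)
e=cv2.fitEllipse(max(cs,key=len)); c=ray("wrist",e[0],.028,P); print(e,c)
tcp=np.array(read_eef_pos())
t=np.array([c[0]-.0023,c[1]]); assert np.hypot(*(t-[.43,-.123]))<.008
place([t[0],t[1],.0664],0,.075,hz=.25)
p=[.45,-.2,.3]; move_ptp(p,down(0,p)); P,im=wsee("f1"); s=read_camera("side"); tp=read_camera("top")
cv2.imwrite("pics/fin.png",np.vstack([np.hstack([cv2.resize(im,(400,300)),cv2.resize(s,(400,300))]),cv2.resize(tp[110:290,90:490],(800,300))])[:,:,::-1])
cv2.imwrite("pics/fin.png",cv2.resize(cv2.imread("pics/fin.png"),(800,600)))
pickle.dump((P,im),open("fn.pkl","wb")); print(read_time_s())
E
```

```text
((252.07650756835938, 100.49163055419922), (71.4196548461914, 73.65528106689453), 175.70303344726562) [ 0.43172606 -0.12187656  0.028     ]
down [ 0.4297 -0.1217  0.0666] F [-1.1  1.1  3.6]
t 53.0333
53.8
```

View pics/fin.png

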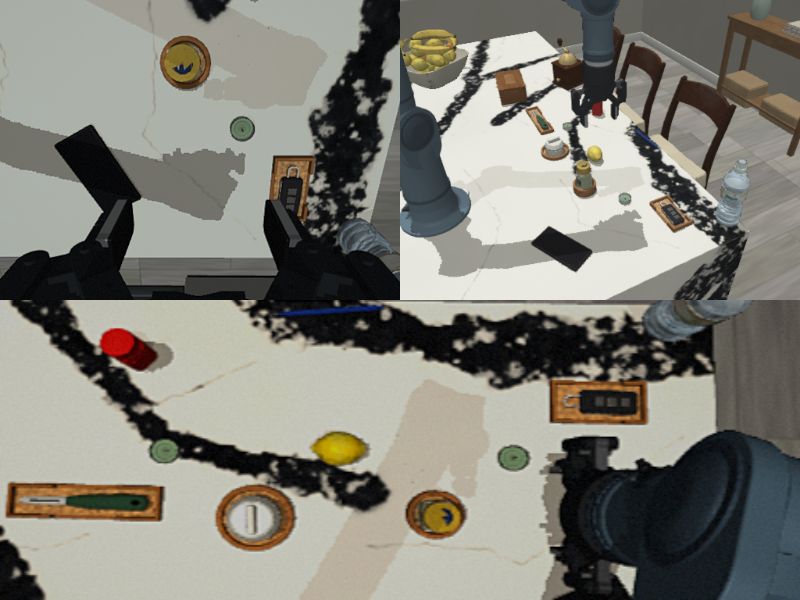

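All four items sit centred and flat or upright in their holders. The tea lights, red jar and clutter haven't moved, so I'm handing it in.

```bash
python3 -c "
from bench import *
print(sign_off())"
```

```text
the job is handed in; nothing more can be done
None
```

The job is handed in at about 54 s of the 120 s allowed: the peeler, fob, timer and spice jar are each in their own holder, seated and within about 2 mm of centre by camera, with the tea lights and red jar untouched; the timer met about 30 N of upward wrist force as it was set down.

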